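# Clamp a gel cassette with a one-hand ratchet clamp

## Robot

A 6-joint arm with a two-finger parallel gripper is mounted at the origin on a cart in front of the work surface, level with it; the furniture and walls round the work are solid. World frame = base frame: x ahead of the robot, y to its left, z up, the work surface at z = 0. Lengths are in m, angles in rad, forces in N, time in s.
With the tool pointing down it reaches from about 0.275 to 0.875 m from the base axis. Payload 12.5 kg.
Tool frame: the origin (TCP) lies midway between the tips of the shut fingers; the grasp point (between the pads) lies 19 mm behind it; z points along the fingers, y is the line along which they close (so a half turn about z gives the same grasp; the last joint's range is limited). The gripper opens to 85 mm and grips with 20 to 120 N. Pads are 22 mm wide; open, the fingers measure 114 mm over their backs; the gripper's body (76 mm by 85 mm) begins 54 mm behind the grasp point. The pads swing forward as they close: fully open they stand 13 mm farther back than shut.
Start: joints at [1.236, 0.351, 1.652, -0, 1.139, -0.085], TCP at [0.136, 0.533, 0.231] pointing down, gripper open.
Joint ranges: [-2.75, 2.75], [-0.79, 2.1], [0.01, 2.65], [-1.57, 4.71], [0.07, 3.14], [-2.87, 2.87]. Speed limits (rad/s): [2.22, 2.22, 2.79, 3.14, 3.14, 3.14].

## Interface

Orientations are given as a 3x3 rotation matrix whose columns are the frame's x, y, z axes.
In Python, from rig import arm gives the robot as it stands.
- The arm moves only by the tool send_rows, never from a script. Its arguments are lists of equal length, an entry for each row: "xyz": the shift along the world's x, y, z normalised to -1 to 1, where 1 is 2 cm, a list of three; "spin": the turn about the world's z normalised to -1 to 1, where 1 is 0.08 rad. A call has 1 to 8 rows; each row shifts and turns the commanded pose from where the row before left it; what a row does not reach is not made up. A row lasts 1/12 s, in which the tool goes at most 41.7 mm and 7.16 degrees, less where a joint would pass 70% of its speed; a pose out of reach is approached as far as the arm can. A call with a number of a shift or a turn outside -1 to 1 is refused whole. A call with a gripper value outside its range is refused whole. "gripper" is the closure, from 0 (fully open) to 1 (shut), set as the call begins (left out, the last holds). The fingers move at their own pace and stop on an object; the grip force is fixed at half the most. Time passes only in rows, so rows that do not move let the fingers close. It gives the time, the measured TCP pose, the force, the opening and the grip force at its end, in the units of the state.
- arm.read_state(): the state, without advancing time (a new reading comes with each control period).
- arm.capture(name): name is "scene" or "top" or "wrist"; returns a dict with "color" (400x640x3 uint8, blue, green, red), "z_map" (400x640 float32, m along the optical axis (not along the pixel's ray), 0 where there is no reading), "intrinsics" (3x3 intrinsics, pixels), "k1" (the pictures are not rectified: a ray, as slopes to the right and down, at radius r is drawn at 1 + k1 r^2 times it, then the intrinsics apply), "R" (3x3) and "t" (3): a world point X has camera coordinates R X + t; the wrist camera has in their place "tool_from_camera" (4x4, takes a point from camera to tool coordinates, whose origin is the TCP and whose axes are the flange's). Camera axes: x right, y down, z forward; pixel columns grow to the right and rows downward; lengths in m; the calibration is good to about 2 mm. A picture is of the moment at which its call begins: read the wrist's pose just before it.
- arm.hand_in(): hands the job in; it is judged then, once.
The state is a dict: "time": time; "joint_pos": joint angles; "dq": joint speeds; "joint_efforts": joint torques, N m; "eef_pos": TCP position; "eef_rot": TCP orientation; "force": force on the tool from outside, world axes, zero at the start; "ft_torque": the same for the moment, N m; "finger_gap": opening from 0.0 (shut) to 1.0 (fully open); "finger_force": force on a finger pad.
Only numpy, scipy, OpenCV 4.12 (cv2) and the standard library are available. Lean on these libraries where they do the work, as an engineer would, in place of code of your own. Each camera call takes 0.05 s, during which the arm holds its last target. There are 200 camera calls.

## Task

Take the glass gel cassette out of its white stand and set it upright on the two rests between the jaws of the bench clamp, broad faces towards the jaws. Then squeeze the orange trigger towards the black handle, stroke after stroke, until the clamp by itself holds the cassette firmly, and stop before the squeeze is hard enough to crack the glass. Do not disturb the other things on the bench.

Things in the scene. Friction and masses are not known exactly. Their poses are not given: they have to be found in the camera images.
- cassette: Gel cassette, loose, about 0.2 kg: two greenish glass panes, white spacers at the sides, a blue comb between them at the top. A plain slab 84 mm wide (its x), 14 mm thick (its y), 85 mm tall (its z); origin at the centre of its underside. Either broad face may look either way. It starts upright in the stand. Clamping it with more than 50 N cracks the glass.
- stand: White plastic stand, fixed, 110 x 70 mm (x, y), origin at the centre of its underside. The cassette stands in a slot along the stand's x, 19 mm wide, on a floor 12 mm high, between walls that end 44 mm above the bench; it comes out straight up.
- clamp: One-hand ratchet bar clamp on a grey base plate 104 x 250 mm (x, y), fixed. Origin: centre of the plate's underside; z up; the bar runs along y. In this frame, in mm: both jaws end at z = 94, their pads are 64 wide (x) and span z = 49 to 91; the back of the fixed jaw is at y = 29; the steel cheeks under handle and trigger end at z = 58, the handle's foot at z = 63.
- fixed_pad: Black rubber pad of the fixed jaw, fixed; its frame is the clamp's frame; its face lies at y = +50 mm and looks to +y.
- jaw_pad: Black rubber pad of the sliding jaw, on springs of 6.5 N per mm; frame parallel to the clamp's, its face at y = +98 mm of its own frame, looking to -y. The mouth between the pads is 30 to 46 mm wide at the start. The trigger draws this jaw to the fixed one, pushing the standing cassette along; a pawl in 2.6 mm teeth holds it, so on letting go it falls back by less than a tooth.
- trigger: Orange trigger lever, 24 mm wide (x), 10 mm thick, top at z = 121 mm, leaning away from the handle; it swings towards it by 0.30 rad. Origin: its pivot, at y = -44, z = 12 mm in the clamp's frame; axes parallel to the clamp's at rest. A spring returns it; let it come back fully to catch the next teeth. A full squeeze draws the jaw 7.8 mm (3 teeth), a shorter one 1 or 2 teeth.
- trigger_front (a point): Middle of the trigger's front (side away from the handle), z = 112 mm; 56 mm from the handle's back at rest, 25 mm when fully squeezed. Pull needed here: 4 to 8 N while the jaw runs free; on the glass it climbs by about 4 N per tooth (17 N more on the glass). Pulled until it stays at 17 to 18.5 N and then let go, the glass is held well (25 N or more); past 19.5 N it may crack.
- handle_back (a point): Point on the back (side away from the trigger) of the fixed upright black handle, at y = -65, z = 112 mm in the clamp's frame. The handle is 28 mm wide (x), 12 mm thick (y = -65 to -53) and ends at z = 140 mm; free space behind it.
- timer: White bench timer, 58 x 72 x 21 mm, loose on the bench; origin at the centre of its underside. Not to be disturbed.
- rest_mid (a point): Where the middle of the cassette's underside goes: at x = 0, y = 61, z = 46 mm in the clamp's frame, level with the tops of the two rubber-topped rests, which stand at x = -29 and +29 mm (14 mm wide) from y = 48 to 114 mm. The fixed jaw's face is 11 mm from this point, on its -y side, so a cassette standing here has 4 mm to the fixed jaw.
- bottle_water: White laboratory bottle with a blue screw cap and a green band, 60 mm wide, 116 mm tall, standing loose on the bench; origin at the centre of its underside. Not to be disturbed.
Not all that is in view belongs to the job. What is shaped like the cassette but pink is not meant.

How it is judged:
On the way, in this order (a step that is already met when the one before it is completed fails the run):
1. the cassette stands upright on both rests between the jaws, let go, and is not yet clamped (x of cassette in the frame of clamp between -0.012 and 0.012 m and y of cassette in the frame of clamp between 0.053 and 0.095 m and z of cassette in the frame of clamp between 0.043 and 0.049 m and angle between cassette's own z axis and vertical below 0.07 rad and contact force between the fingers and cassette below 0.2 N and contact force between jaw_pad and cassette below 10 N), for 0.2 s.
2. under a pull on the trigger the jaws press the cassette with more than 20 N (contact force between fixed_pad and cassette above 20 N and contact force between the fingers and trigger above 4 N), for 0.1 s.
At the end, for the whole second after the job is handed in: The cassette is at rest, upright (within 0.04 rad) and square to the jaws (within 0.05 rad), down on the rests (within 3 mm) and centred across the jaws within 12 mm, and the ratchet holds it with more than 20 N from each jaw with trigger and cassette let go (contact force between each of fixed_pad, jaw_pad and cassette above 20 N and x of cassette in the frame of clamp between -0.012 and 0.012 m and z of cassette in the frame of clamp between 0.043 and 0.049 m and angle between cassette's own z axis and vertical below 0.04 rad and angle between the y axis of cassette and the y axis of clamp, either way round below 0.05 rad and linear speed of cassette below 0.01 m/s); the robot touches nothing.
It fails at once if the cassette is clamped with more than 50 N (the glass cracks) (contact force between any of fixed_pad, jaw_pad and cassette above 50 N).
It fails at once if the cassette falls over (angle between cassette's own z axis and vertical above 0.6 rad).
It fails at once if the bottle or the timer is moved by more than 40 mm (distance of any of bottle_water, timer from where it was at the start of the episode above 0.04 m).
It also fails if it takes over 72 s, if anything falls off the work surface, if the arm or the gripper's body presses on something with over 40 N, if the wrist force passes 120 N, or if a joint passes its speed limit or range.

## Working session

There is one attempt and no reset: what is moved stays moved. The work goes in short steps, Python scripts to look and compute and a tool call to move; the robot and the scene stay as the last step left them, time stands still between calls to the robot, and variables do not carry over. Pictures are saved under pics/ and viewed, at most 10 in all, crops included, and the job is handed in when it is done.

Besides the shell and the picture viewer there is one more tool, called by a JSON object that holds its "op" and its "data", one argument or row to a line. send_rows: Moves the arm, as the interface text tells. Its arguments: {"type":"object","properties":{"xyz":{"type":"array","items":{"type":"array","items":{"type":"number","minimum":-1,"maximum":1}}},"spin":{"type":"array","items":{"type":"number","minimum":-1,"maximum":1}},"gripper":{"type":"number"}},"required":["xyz","spin"]}

```bash
mkdir -p pics
cat > h.py <<'E'
import numpy as np, cv2
from rig import arm
def cap(n):
    s=arm.read_state(); c=arm.capture(n)
    if n=="wrist":
        T=np.eye(4);T[:3,:3]=s["eef_rot"];T[:3,3]=s["eef_pos"]
        W=T@np.array(c["tool_from_camera"])
    else:
        W=np.eye(4);R=np.array(c["R"]);W[:3,:3]=R.T;W[:3,3]=-R.T@np.array(c["t"])
    K=np.array(c["intrinsics"]);k=c["k1"]
    v,u=np.mgrid[0:400,0:640].astype(np.float32)
    p=cv2.undistortPoints(np.stack([u.ravel(),v.ravel()],1)[:,None],K,np.array([k,0,0,0.]))[:,0].reshape(400,640,2)
    z=c["z_map"]; P=np.dstack([p[...,0]*z,p[...,1]*z,z])@W[:3,:3].T+W[:3,3]
    P[z==0]=np.nan
    return c,P
E
python3 - <<'E'
from h import *
for n in ["scene","top"]:
    c,P=cap(n); cv2.imwrite(f"pics/{n}.png",c["color"]); np.savez(f"{n}.npz",c=c["color"],P=P)
    print(n,c["R"],c["t"],np.isnan(P[...,0]).mean())
s=arm.read_state();print(s["eef_pos"],s["eef_rot"],s["force"],s["time"])
E
```

```text
scene [[ 0.66283447 -0.74876039 -0.00289038]
 [-0.40385458 -0.35425332 -0.84344891]
 [ 0.6305172   0.5602343  -0.53720162]] [-0.343098    0.24152901  1.17779797] 0.00394140625
top [[-0.00784688 -0.99996013 -0.00426234]
 [-0.98841934  0.00840215 -0.15151437]
 [ 0.15154414  0.00302407 -0.98844587]] [-0.05206355  0.46754861  1.44176019] 0.0039609375
[0.13584762 0.53263832 0.23081019] [[-9.68958480e-01  2.47223287e-01 -3.33040986e-04]
 [ 2.47223500e-01  9.68957959e-01 -1.00683943e-03]
 [ 7.37885600e-05 -1.05792117e-03 -9.99999438e-01]] [0.28691574 0.1086007  0.89523353] 0.1
```

View pics/scene.png

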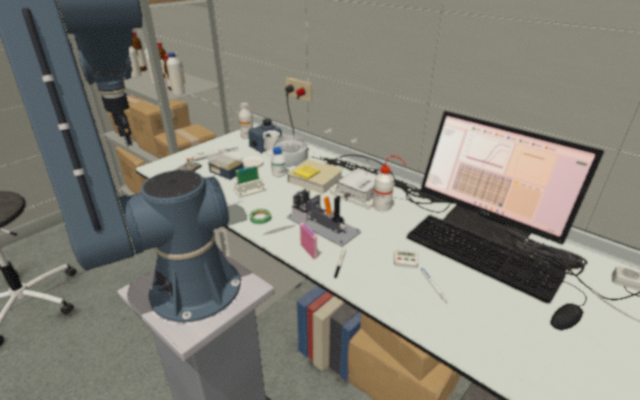

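View pics/top.png

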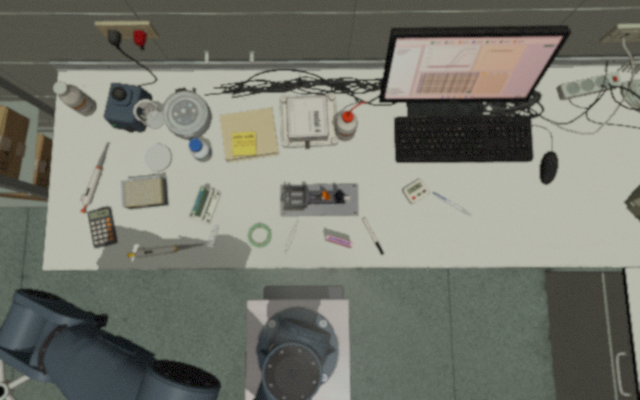

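The scene and top views show the clamp at top px (319,198), jaws left (+y) and handle right. The stand with the cassette is at (205,205), the timer at (416,190), the bottle at (200,148), and the pink decoy at (338,240).

Run:
```python
from h import *
d=np.load("top.npz");c=d["c"];P=d["P"]
for u,v in [(205,205),(319,198),(416,190),(200,148),(338,240),(357,198),(281,198)]: print((u,v),P[v,u].round(3))
def rect(name,u0,u1,v0,v1,z0,z1):
    Q=P[v0:v1,u0:u1].reshape(-1,3);Q=Q[(Q[:,2]>z0)&(Q[:,2]<z1)]
    r=cv2.minAreaRect(Q[:,:2].astype(np.float32)); print(name,len(Q),np.round(r[0],4),np.round(r[1],4),round(r[2],2),'meanz',Q[:,2].mean().round(3),Q.mean(0).round(4))
rect("stand",185,228,180,228,.03,.055)
rect("cass",185,228,180,228,.075,.12)
rect("plate",274,362,178,222,.004,.02)
rect("clamp hi",274,362,178,222,.08,.16)
rect("handle",274,362,178,222,.13,.16)
a=cv2.resize(c[175:235,175:235],None,fx=6,fy=6,interpolation=cv2.INTER_CUBIC)
b=cv2.resize(c[175:225,270:365],None,fx=6,fy=6,interpolation=cv2.INTER_CUBIC)[:,:440+130]
im=np.zeros((600,800,3),np.uint8)
im[:300,:570]=b[:300]; a=cv2.resize(a,(300,300));im[300:,:300]=a
s=np.load("scene.npz")["c"]; im[300:,300:800]=cv2.resize(s[160:280,215:415],(500,300),interpolation=cv2.INTER_CUBIC)
cv2.imwrite("pics/crop1.png",im)
```

```text
(205, 205) [0.443 0.286 0.045]
(319, 198) [ 0.462 -0.071  0.044]
(416, 190) [ 0.488 -0.38   0.026]
(200, 148) [0.608 0.289 0.113]
(338, 240) [ 0.327 -0.126  0.088]
(357, 198) [ 0.466 -0.193  0.012]
(281, 198) [0.462 0.048 0.048]
stand 203 [0.451  0.2966] [0.0553 0.0994] 72.36 meanz 0.042 [0.4454 0.2878 0.0415]
cass 188 [0.4513 0.2974] [0.0187 0.0842] 69.82 meanz 0.093 [0.451  0.2955 0.0932]
plate 1765 [ 0.4633 -0.0665] [0.2821 0.1407] 89.58 meanz 0.009 [ 0.4594 -0.0832  0.0095]
clamp hi 328 [ 0.4629 -0.0473] [0.0649 0.1789] 1.61 meanz 0.099 [ 0.4617 -0.0369  0.0993]
handle 35 [ 0.4623 -0.1307] [0.0091 0.0238] 89.38 meanz 0.139 [ 0.4622 -0.1308  0.1389]
```

View pics/crop1.png

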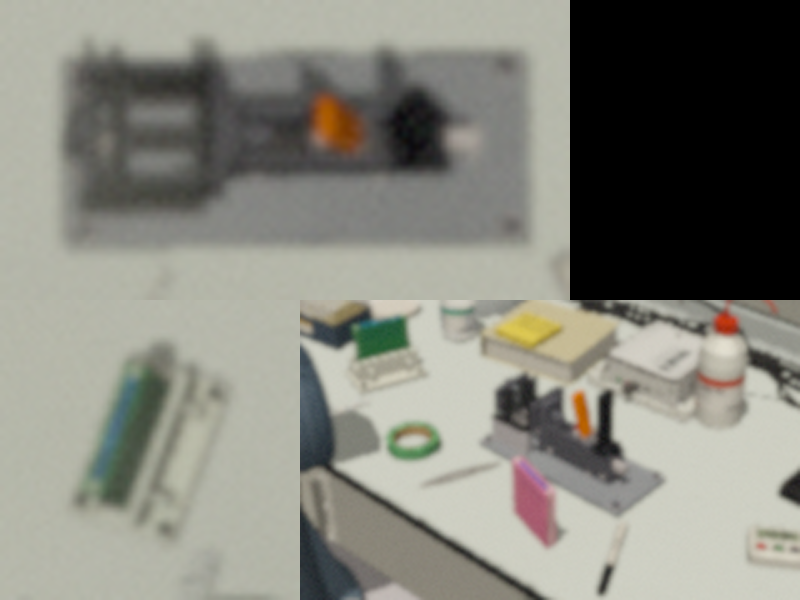

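Clamp frame: yaw is about 0 and the origin about (0.462,-0.072), since the handle at y=-0.131 matches -59 mm. The cassette top is at about (0.451,0.297) with its long axis near -19°. Both fit the given sizes, so I'm moving above the cassette.

{"op": "send_rows", "data": {
  "xyz": [
    [0.95,-0.7,0],
    [0.95,-0.7,0],
    [0.95,-0.7,0],
    [0.95,-0.7,0],
    [0.95,-0.7,0],
    [0.95,-0.7,0],
    [0.95,-0.7,0],
    [0.95,-0.7,0]
  ],
  "spin": [0,0,0,0,0,0,0,0],
  "gripper": 0
}}

```text
time: 0.77
eef_pos: [0.2887, 0.42, 0.2311]
eef_rot: [[-0.969, 0.247, -0.0], [0.247, 0.969, -0.0], [0.0, -0.0, -1.0]]
force: [0.2, 0.3, 0.6]
finger_gap: 0.999
finger_force: 0.0
```

{"op": "send_rows", "data": {
  "xyz": [
    [0.95,-0.7,0],
    [0.95,-0.7,0],
    [0.95,-0.7,0],
    [0.95,-0.7,0],
    [0.95,-0.7,0],
    [0.95,-0.7,0],
    [0.95,-0.7,0],
    [0,0,0]
  ],
  "spin": [0,0,0,0,0,0,0,0]
}}

```text
time: 1.43
eef_pos: [0.4233, 0.3209, 0.231]
eef_rot: [[-0.968, 0.25, 0.0], [0.25, 0.968, -0.001], [-0.001, -0.001, -1.0]]
force: [0.1, -0.5, -0.9]
finger_gap: 1.0
finger_force: 0.0
```

Run:
```python
from h import *
s=arm.read_state();print(s["time"],s["eef_pos"],s["eef_rot"].tolist() if hasattr(s["eef_rot"],'tolist') else s["eef_rot"])
c,P=cap("wrist");cv2.imwrite("pics/w1.png",c["color"]);np.savez("w1.npz",c=c["color"],P=P)
def rect(name,z0,z1):
    m=(P[...,2]>z0)&(P[...,2]<z1)&(np.hypot(P[...,0]-.451,P[...,1]-.297)<.075)
    n,l,st,_=cv2.connectedComponentsWithStats(m.astype(np.uint8));i=1+st[1:,4].argmax()
    Q=P[l==i]; r=cv2.minAreaRect(Q[:,:2].astype(np.float32)); print(name,len(Q),st[i],r,np.median(Q[:,2]))
rect("cass",.085,.12);rect("cass top",.092,.12);rect("stand",.035,.052)
```

```text
1.4333 [0.42330857 0.32093803 0.23099718] [[-0.9683565417965336, 0.24957055720531515, 0.0003807047238947956], [0.2495702970598364, 0.9683564831197666, -0.000623237821367527], [-0.00052419969788804, -0.0005085038303816773, -0.9999997333192301]]
cass 1320 [ 296  172   19   88 1320] ((0.44960710406303406, 0.2980732023715973), (0.013980214484035969, 0.08433376997709274), 71.95085144042969) 0.09859999910427991
cass top 1287 [ 296  174   19   86 1287] ((0.44960710406303406, 0.2980732023715973), (0.013980214484035969, 0.08433376997709274), 71.95085144042969) 0.09863205298622274
stand 575 [290 154  11  88 575] ((0.44562262296676636, 0.2851050794124603), (0.007078052964061499, 0.0990852415561676), 71.01130676269531) 0.045322136504963584
```

View pics/w1.png

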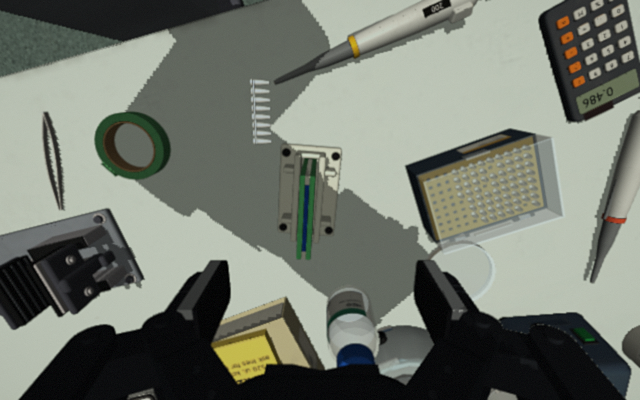

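The wrist view shows the cassette at px (305,210). Its top rectangle is 14 x 84 mm, centred at (0.4496,0.2981), normal at 71.95°, top z 0.098, which matches the given sizes. Next I align and descend.

{"op": "send_rows", "data": {
  "xyz": [
    [0.66,-0.57,0],
    [0.66,-0.57,0],
    [0,0,-0.9],
    [0,0,-0.9],
    [0,0,-0.9],
    [0,0,-0.9],
    [0,0,-0.9],
    [0,0,0]
  ],
  "spin": [-0.39,-0.39,0,0,0,0,0,0]
}}

```text
time: 2.15
eef_pos: [0.4451, 0.2998, 0.1382]
eef_rot: [[-0.952, 0.307, -0.005], [0.307, 0.952, -0.003], [0.004, -0.004, -1.0]]
force: [-0.2, -0.1, 0.2]
finger_gap: 1.001
finger_force: 0.0
```

Run:
```python
from h import *
s=arm.read_state();R=np.array(s["eef_rot"]);print(s["eef_pos"],np.degrees(np.arctan2(R[1,1],R[0,1])),s["force"])
c,P=cap("wrist")
m=(P[...,2]>.085)&(P[...,2]<.11)&(np.hypot(P[...,0]-.451,P[...,1]-.297)<.06)
n,l,st,_=cv2.connectedComponentsWithStats(m.astype(np.uint8));i=1+st[1:,4].argmax();Q=P[l==i];print(len(Q),cv2.minAreaRect(Q[:,:2].astype(np.float32)),np.median(Q[:,2]))
```

```text
[0.44507937 0.2998143  0.13819626] 72.1476331884621 [-0.21683702 -0.068072    0.19594522]
2804 ((0.4496689438819885, 0.29810720682144165), (0.014011390507221222, 0.08445975184440613), 71.9398422241211) 0.09859856822508525
```

{"op": "send_rows", "data": {
  "xyz": [
    [0.22,-0.08,0],
    [0,0,-0.9],
    [0,0,-0.9],
    [0,0,-0.9],
    [0,0,-0.9],
    [0,0,0],
    [0,0,0]
  ],
  "spin": [0,0,0,0,0,0,0]
}}

```text
time: 2.78
eef_pos: [0.4521, 0.2988, 0.0701]
eef_rot: [[-0.952, 0.307, 0.0], [0.307, 0.952, 0.0], [-0.0, 0.0, -1.0]]
force: [-0.3, -0.2, -0.4]
finger_gap: 1.0
finger_force: 0.0
```

{"op": "send_rows", "data": {
  "xyz": [
    [-0.12,-0.04,-0.25],
    [0,0,0]
  ],
  "spin": [0,0]
}}

```text
time: 2.95
eef_pos: [0.4495, 0.2978, 0.065]
eef_rot: [[-0.952, 0.307, 0.001], [0.307, 0.952, 0.001], [-0.001, 0.001, -1.0]]
force: [-0.1, -0.4, -1.0]
finger_gap: 1.004
finger_force: 0.0
```

{"op": "send_rows", "data": {
  "xyz": [
    [0,0,0],
    [0,0,0],
    [0,0,0],
    [0,0,0],
    [0,0,0],
    [0,0,0],
    [0,0,0],
    [0,0,0]
  ],
  "spin": [0,0,0,0,0,0,0,0],
  "gripper": 1
}}

```text
time: 3.62
eef_pos: [0.4495, 0.2978, 0.0645]
eef_rot: [[-0.952, 0.307, 0.0], [0.307, 0.952, 0.0], [-0.0, 0.0, -1.0]]
force: [-0.2, 0.2, 3.2]
finger_gap: 0.156
finger_force: 59.2
```

{"op": "send_rows", "data": {
  "xyz": [
    [0,0,0.5],
    [0,0,0.9],
    [0,0,0.9],
    [0,0,0.9],
    [0,0,0.9],
    [0,0,0.9],
    [0,0,0.9],
    [0,0,0.5]
  ],
  "spin": [0,0,0,0,0,0,0,0]
}}

```text
time: 4.28
eef_pos: [0.4495, 0.2978, 0.1945]
eef_rot: [[-0.952, 0.307, 0.001], [0.307, 0.952, 0.001], [-0.001, 0.001, -1.0]]
force: [-0.0, 0.5, -2.1]
finger_gap: 0.157
finger_force: 58.8
```

Run:
```python
from h import *
s=arm.read_state();R=np.array(s["eef_rot"]);print(s["eef_pos"],np.degrees(np.arctan2(R[1,1],R[0,1])),s["force"],s["finger_gap"],s["finger_force"])
c,P=cap("top")
def rect(n,z0,z1,y0,y1):
    m=(P[...,2]>z0)&(P[...,2]<z1)&(P[...,1]>y0)&(P[...,1]<y1)&(abs(P[...,0]-.462)<.08)
    Q=P[m];print(n,len(Q),Q.min(0).round(4),Q.max(0).round(4),np.median(Q,0).round(4),cv2.minAreaRect(Q[:,:2].astype(np.float32)))
rect("plate",.004,.02,-.25,.12)
rect("jaws",.085,.105,-.06,.09)
rect("handle",.132,.15,-.2,-.1)
```

```text
[0.44952881 0.29781731 0.19447071] 72.11320611256926 [-0.04544754  0.47131493 -2.06956036] 0.15677605706049969 58.82212579250336
plate 2109 [ 0.3822 -0.2496  0.004 ] [0.542  0.1197 0.0199] [ 0.4493 -0.0902  0.0088] ((0.46262240409851074, -0.0650225579738617), (0.36995717883110046, 0.15945623815059662), 89.69633483886719)
jaws 215 [ 0.4302 -0.0404  0.0851] [0.4943 0.042  0.1034] [ 0.4618 -0.0248  0.0909] ((0.4622581899166107, 0.0007802322506904602), (0.06389138847589493, 0.08254191279411316), 0.2514842748641968)
handle 35 [ 0.45   -0.1354  0.1328] [ 0.4742 -0.1261  0.1456] [ 0.4616 -0.1294  0.1388] ((0.46209716796875, -0.13077208399772644), (0.00920141115784645, 0.02423536218702793), 88.87417602539062)
```

{"op": "send_rows", "data": {
  "xyz": [
    [0.08,-0.95,0],
    [0.08,-0.95,0],
    [0.08,-0.95,0],
    [0.08,-0.95,0],
    [0.08,-0.95,0],
    [0.08,-0.95,0],
    [0.08,-0.95,0],
    [0.07,-0.95,0]
  ],
  "spin": [0.49,0.49,0.49,0.49,0.49,0.49,0.49,0.49]
}}

```text
time: 5.0
eef_pos: [0.4614, 0.1447, 0.1916]
eef_rot: [[-1.0, -0.003, -0.001], [-0.003, 1.0, -0.0], [0.001, -0.0, -1.0]]
force: [-0.5, -0.1, -3.5]
finger_gap: 0.154
finger_force: 59.0
```

{"op": "send_rows", "data": {
  "xyz": [
    [0,-0.9,0],
    [0,-0.7,0],
    [0,0,0],
    [0,0,0]
  ],
  "spin": [0,0,0,0]
}}

```text
time: 5.33
eef_pos: [0.4617, 0.1134, 0.1918]
eef_rot: [[-1.0, -0.0, -0.001], [-0.0, 1.0, 0.0], [0.001, 0.0, -1.0]]
force: [-0.4, 0.7, -2.2]
finger_gap: 0.155
finger_force: 59.1
```

Run:
```python
from h import *
s=arm.read_state();R=np.array(s["eef_rot"]);print(s["eef_pos"],np.degrees(np.arctan2(R[1,1],R[0,1])),s["force"],s["finger_gap"])
c,P=cap("wrist");cv2.imwrite("pics/w2.png",c["color"]);np.savez("w2.npz",c=c["color"],P=P)
print(np.isnan(P[...,0]).mean(), np.nanmin(P,(0,1)),np.nanmax(P,(0,1)))
```

```text
[0.46166154 0.11344796 0.19184941] 90.00064830434064 [-0.37282756  0.6997576  -2.19843979] 0.1546967617104894
0.0041953125 [ 0.30179887 -0.31704341 -0.00035795] [0.77668147 0.51599482 0.28369983]
```

View pics/w2.png

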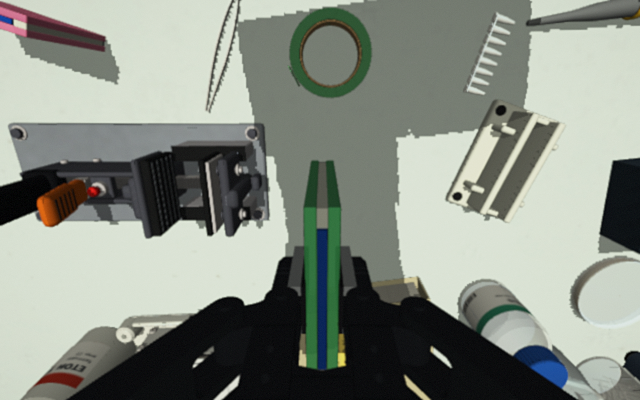

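The wrist view shows the clamp on the left: trigger (65,200), fixed jaw (165,195), sliding jaw (210,190). The cassette is held vertical at (322,260). Measuring the jaw edges.

Run:
```python
from h import *
d=np.load("w2.npz");P=d["P"]
m=(P[...,2]>.088)&(P[...,2]<.1)&(abs(P[...,0]-.462)<.045)&(P[...,1]>-.1)&(P[...,1]<.07)
Q=P[m];h,e=np.histogram(Q[:,1],bins=np.arange(-.06,.075,.003));print([(round(a,3),b) for a,b in zip(e,h) if b])
for lo,hi in [(-.06,-.01),(-.01,.07)]:
    q=Q[(Q[:,1]>lo)&(Q[:,1]<hi)];print(q.min(0).round(4),q.max(0).round(4),np.median(q[:,2]),cv2.minAreaRect(q[:,:2].astype(np.float32)))
# held cassette
m=(P[...,1]>.09)&(P[...,1]<.135)&(P[...,0]<.52)&(P[...,0]>.40)&(P[...,2]>.2)
# cassette top, lower end
q=P[m];print("cass",len(q),q.min(0),q.max(0))
m=(P[...,2]>.21)&(P[...,2]<.232)&(abs(P[...,1]-.113)<.02)&(P[...,0]<.45);q=P[m];print(cv2.minAreaRect(q[:,:2].astype(np.float32)),np.median(q[:,2]))
m=(P[...,2]>.005)&(P[...,2]<.02)&(P[...,1]<.08)&(P[...,1]>-.23)&(P[...,0]<.53)&(P[...,0]>.4);q=P[m];print("plate",q.min(0),q.max(0),cv2.minAreaRect(q[:,:2].astype(np.float32)))
```

```text
[(np.float64(-0.042), np.int64(3)), (np.float64(-0.039), np.int64(118)), (np.float64(-0.036), np.int64(112)), (np.float64(-0.033), np.int64(139)), (np.float64(-0.03), np.int64(391)), (np.float64(-0.027), np.int64(384)), (np.float64(-0.024), np.int64(289)), (np.float64(-0.021), np.int64(418)), (np.float64(-0.018), np.int64(4)), (np.float64(0.015), np.int64(2)), (np.float64(0.018), np.int64(237)), (np.float64(0.021), np.int64(356)), (np.float64(0.024), np.int64(244)), (np.float64(0.03), np.int64(2)), (np.float64(0.033), np.int64(214)), (np.float64(0.036), np.int64(298)), (np.float64(0.039), np.int64(307)), (np.float64(0.042), np.int64(80)), (np.float64(0.045), np.int64(54))]
[ 0.4291 -0.0393  0.088 ] [ 0.4949 -0.0175  0.0972] 0.09270457222404319 ((0.4620266556739807, -0.02857046201825142), (0.06581130623817444, 0.021446451544761658), 1.763787031173706)
[0.4296 0.0176 0.088 ] [0.4942 0.0472 0.0954] 0.09242700190801684 ((0.46189895272254944, 0.032503392547369), (0.06458896398544312, 0.029420161619782448), 0.36658427119255066)
cass 21488 [0.4194845  0.09000653 0.2000126 ] [0.49728149 0.13428305 0.28369983]
((0.43474408984184265, 0.11405196785926819), (0.0305139422416687, 0.028567206114530563), 0.05069715902209282) 0.22588220238538181
plate [ 0.40106001 -0.22550818  0.00500581] [0.52971835 0.07240864 0.01997938] ((0.4654534161090851, -0.07651786506175995), (0.2977945804595947, 0.12838661670684814), 89.90476989746094)
```

Fixed face is at y=-0.018 and back at -0.0395, so the clamp origin y is about -0.0683. Mouth is 36 mm, x centre 0.462, and the cassette underside is 34-85 mm below the TCP offset as expected. Moving over the mouth, target y -0.006.

{"op": "send_rows", "data": {
  "xyz": [
    [0,-0.9,0],
    [0,-0.9,0],
    [0,-0.9,0],
    [0,-0.9,0],
    [0,-0.9,0],
    [0,-0.9,0],
    [0,-0.55,0],
    [0,0,0]
  ],
  "spin": [0,0,0,0,0,0,0,0]
}}

```text
time: 6.05
eef_pos: [0.462, -0.0061, 0.1921]
eef_rot: [[-1.0, -0.001, -0.0], [-0.001, 1.0, -0.0], [0.0, -0.0, -1.0]]
force: [-0.0, 0.4, -2.4]
finger_gap: 0.152
finger_force: 59.4
```

{"op": "send_rows", "data": {
  "xyz": [
    [0,0,0],
    [0,0,0]
  ],
  "spin": [0,0]
}}

```text
time: 6.22
eef_pos: [0.4619, -0.0045, 0.1922]
eef_rot: [[-1.0, -0.002, -0.0], [-0.002, 1.0, 0.0], [0.0, 0.0, -1.0]]
force: [1.1, 0.1, -2.8]
finger_gap: 0.154
finger_force: 59.4
```

{"op": "send_rows", "data": {
  "xyz": [
    [0,0,-0.7],
    [0,0,-0.7],
    [0,0,-0.7],
    [0,0,-0.7],
    [0,0,-0.7],
    [0,0,-0.7],
    [0,0,0],
    [0,0,0]
  ],
  "spin": [0,0,0,0,0,0,0,0]
}}

```text
time: 6.88
eef_pos: [0.4618, -0.0046, 0.1082]
eef_rot: [[-1.0, -0.002, -0.001], [-0.002, 1.0, 0.0], [0.001, 0.0, -1.0]]
force: [-0.4, -0.6, -3.0]
finger_gap: 0.153
finger_force: 59.2
```

{"op": "send_rows", "data": {
  "xyz": [
    [0,0,-0.2],
    [0,0,-0.15],
    [0,0,0]
  ],
  "spin": [0,0,0]
}}

```text
time: 7.13
eef_pos: [0.462, -0.0052, 0.1013]
eef_rot: [[-1.0, -0.002, 0.0], [-0.002, 1.0, -0.0], [-0.0, -0.0, -1.0]]
force: [-0.1, -0.6, -3.1]
finger_gap: 0.153
finger_force: 59.3
```

{"op": "send_rows", "data": {
  "xyz": [
    [0,0,-0.07],
    [0,0,-0.05],
    [0,0,0]
  ],
  "spin": [0,0,0]
}}

```text
time: 7.38
eef_pos: [0.4619, -0.0053, 0.0989]
eef_rot: [[-1.0, -0.001, 0.0], [-0.001, 1.0, -0.0], [-0.0, -0.0, -1.0]]
force: [-0.6, -0.5, -3.6]
finger_gap: 0.153
finger_force: 59.3
```

{"op": "send_rows", "data": {
  "xyz": [
    [0,0,-0.05],
    [0,0,0]
  ],
  "spin": [0,0]
}}

```text
time: 7.55
eef_pos: [0.4621, -0.0053, 0.0985]
eef_rot: [[-1.0, -0.001, 0.0], [-0.001, 1.0, -0.0], [-0.0, -0.0, -1.0]]
force: [-2.9, 0.2, 6.2]
finger_gap: 0.151
finger_force: 60.8
```

Contact with the rests (z force rose about 9 N). Releasing with a partial opening.

{"op": "send_rows", "data": {
  "xyz": [
    [0,0,0],
    [0,0,0],
    [0,0,0],
    [0,0,0],
    [0,0,0]
  ],
  "spin": [0,0,0,0,0],
  "gripper": 0.55
}}

```text
time: 7.97
eef_pos: [0.462, -0.0053, 0.0979]
eef_rot: [[-1.0, -0.001, 0.0], [-0.001, 1.0, -0.0], [-0.0, -0.0, -1.0]]
force: [0.1, 0.2, 0.7]
finger_gap: 0.45
finger_force: 0.0
```

{"op": "send_rows", "data": {
  "xyz": [
    [0,0,0.3],
    [0,0,0.6],
    [0,0,0.9],
    [0,0,0.9],
    [0,0,0.9],
    [0,0,0.9],
    [0,0,0],
    [0,0,0]
  ],
  "spin": [0,0,0,0,0,0,0,0]
}}

```text
time: 8.63
eef_pos: [0.4623, -0.0053, 0.1886]
eef_rot: [[-1.0, -0.001, 0.002], [-0.001, 1.0, -0.0], [-0.002, -0.0, -1.0]]
force: [-0.1, -0.1, -0.3]
finger_gap: 0.45
finger_force: 0.0
```

Run:
```python
from h import *
s=arm.read_state();print(s["eef_pos"],s["force"],s["finger_gap"])
c,P=cap("wrist");cv2.imwrite("pics/w3.png",c["color"]);np.savez("w3.npz",c=c["color"],P=P)
m=(P[...,2]>.122)&(P[...,2]<.14)&(abs(P[...,1])<.03)&(abs(P[...,0]-.462)<.06);q=P[m];print(len(q),cv2.minAreaRect(q[:,:2].astype(np.float32)),np.median(q[:,2]))
hsv=cv2.cvtColor(c["color"],cv2.COLOR_BGR2HSV);m=(hsv[...,0]<18)&(hsv[...,1]>150)&(hsv[...,2]>80)&(P[...,1]<-.03)&(P[...,1]>-.13)&(P[...,2]>.05);q=P[m];print("trig",len(q),q.min(0),q.max(0))
t=q[q[:,2]>.112];print(t.min(0),t.max(0),np.median(t,0))
m=(P[...,2]>.13)&(P[...,2]<.15)&(P[...,1]<-.1)&(P[...,1]>-.16)&(abs(P[...,0]-.462)<.03);q=P[m];print("handle",len(q),q.min(0) if len(q) else 0,q.max(0) if len(q) else 0)
```

```text
[ 0.46228138 -0.0053155   0.18863944] [-0.09023959 -0.11561861 -0.3073305 ] 0.4504622646887541
2461 ((0.46241092681884766, -0.004865354858338833), (0.08429406583309174, 0.013929788954555988), 0.16774918138980865) 0.1326657689554463
trig 600 [ 0.45075006 -0.1105465   0.05633153] [ 0.47295272 -0.07783272  0.12345694]
[ 0.45075006 -0.08853026  0.11207976] [ 0.47204024 -0.07783272  0.12345694] [ 0.46017905 -0.08155846  0.12105379]
handle 941 [ 0.44855326 -0.13341846  0.13002278] [ 0.47564984 -0.12142482  0.14316893]
```

View pics/w3.png

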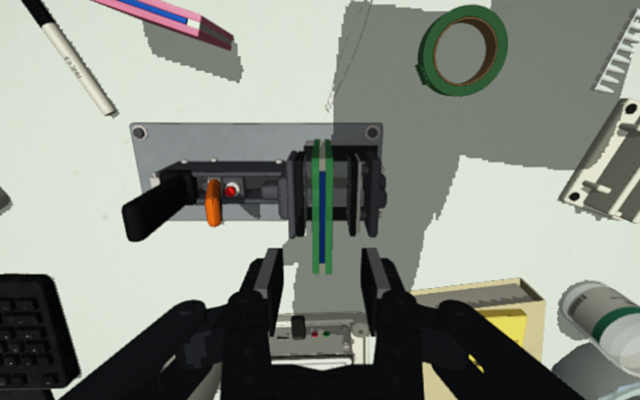

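The wrist view shows the cassette standing upright between the jaws at px (322,205). Its top centre is (0.4624,-0.0049), which is well centred. The trigger front is at y -0.0775 and the handle back at -0.1334, matching the 56 mm given. Next I check the camera mounting and joint 6, then shut the fingers and turn 90°.

Run:
```python
from h import *
c=arm.capture("wrist");print(np.round(c["tool_from_camera"],3));s=arm.read_state();print(s["joint_pos"],s["time"])
```

```text
[[ 0.001 -0.949 -0.316  0.082]
 [ 1.     0.001 -0.     0.   ]
 [ 0.    -0.316  0.949 -0.144]
 [ 0.     0.     0.     1.   ]]
[-1.12249315e-01  2.47892411e-01  1.91743975e+00 -1.23600490e-05
  9.77276514e-01 -1.68447860e+00] 8.7333
```

{"op": "send_rows", "data": {
  "xyz": [
    [0,-0.3,0.1],
    [0,-0.3,0.1],
    [0,-0.3,0.1],
    [0,-0.3,0.1],
    [0,-0.3,0.1],
    [0,-0.3,0.1],
    [0,-0.3,0.1],
    [0,-0.2,0]
  ],
  "spin": [0,0,0,0,0,0,0,0],
  "gripper": 1
}}

```text
time: 9.4
eef_pos: [0.4621, -0.0521, 0.2023]
eef_rot: [[-1.0, -0.001, 0.001], [-0.001, 1.0, -0.0], [-0.001, -0.0, -1.0]]
force: [0.1, 0.2, -0.1]
finger_gap: 0.002
finger_force: 0.0
```

{"op": "send_rows", "data": {
  "xyz": [
    [0,0,0],
    [0,0,0],
    [0,0,0],
    [0,0,0],
    [0,0,0],
    [0,0,0],
    [0,0,0],
    [0,0,0]
  ],
  "spin": [-0.98,-0.98,-0.98,-0.98,-0.98,-0.98,-0.98,-0.98]
}}

```text
time: 10.07
eef_pos: [0.4619, -0.0515, 0.2018]
eef_rot: [[-0.808, 0.589, -0.0], [0.589, 0.808, 0.0], [0.0, -0.0, -1.0]]
force: [0.7, 0.1, -1.4]
finger_gap: 0.003
finger_force: 0.0
```

{"op": "send_rows", "data": {
  "xyz": [
    [0,0,0],
    [0,0,0],
    [0,0,0],
    [0,0,0],
    [0,0,0],
    [0,0,0],
    [0,0,0],
    [0,0,0]
  ],
  "spin": [-0.98,-0.98,-0.98,-0.98,-0.98,-0.98,-0.98,-0.98]
}}

```text
time: 10.73
eef_pos: [0.4619, -0.0515, 0.2019]
eef_rot: [[-0.309, 0.951, -0.0], [0.951, 0.309, 0.0], [0.0, -0.0, -1.0]]
force: [0.1, 0.1, 0.3]
finger_gap: -0.002
finger_force: 0.0
```

{"op": "send_rows", "data": {
  "xyz": [
    [0,0,0],
    [0,0,0],
    [0,0,0],
    [0,0,0],
    [0,0,0],
    [0,0,0]
  ],
  "spin": [-0.98,-0.98,-0.98,-0.98,0,0]
}}

```text
time: 11.23
eef_pos: [0.4619, -0.0514, 0.2019]
eef_rot: [[-0.007, 1.0, -0.0], [1.0, 0.007, 0.0], [0.0, -0.0, -1.0]]
force: [0.7, -0.4, -0.1]
finger_gap: 0.003
finger_force: 0.0
```

{"op": "send_rows", "data": {
  "xyz": [
    [0,0,-0.7],
    [0,0,-0.7],
    [0,0,-0.7],
    [0,0,-0.7],
    [0,0,-0.7],
    [0,0,-0.7],
    [0,0,-0.6],
    [0,0,0]
  ],
  "spin": [0,0,0,0,0,0,0,0]
}}

```text
time: 11.9
eef_pos: [0.4608, -0.0511, 0.1041]
eef_rot: [[-0.007, 1.0, -0.003], [1.0, 0.007, 0.001], [0.001, -0.003, -1.0]]
force: [0.6, -0.2, 0.3]
finger_gap: -0.001
finger_force: 0.0
```

{"op": "send_rows", "data": {
  "xyz": [
    [0,-0.2,0],
    [0,-0.2,0],
    [0,-0.2,0],
    [0,-0.1,0],
    [0,0,0],
    [0,0,0]
  ],
  "spin": [0,0,0,0,0,0]
}}

```text
time: 12.4
eef_pos: [0.4621, -0.0655, 0.1062]
eef_rot: [[-0.004, 1.0, 0.001], [1.0, 0.004, -0.0], [-0.0, 0.001, -1.0]]
force: [-0.7, -0.2, 0.6]
finger_gap: -0.002
finger_force: 0.0
```

{"op": "send_rows", "data": {
  "xyz": [
    [0,-0.2,0],
    [0,-0.2,0],
    [0,-0.2,0],
    [0,-0.2,0],
    [0,-0.2,0],
    [0,-0.2,0],
    [0,0,0]
  ],
  "spin": [0,0,0,0,0,0,0]
}}

```text
time: 12.98
eef_pos: [0.4621, -0.0894, 0.1062]
eef_rot: [[-0.004, 1.0, 0.001], [1.0, 0.004, 0.0], [0.0, 0.001, -1.0]]
force: [0.7, 4.6, 3.6]
finger_gap: -0.001
finger_force: 2.3
```

{"op": "send_rows", "data": {
  "xyz": [
    [0,-0.15,0],
    [0,-0.1,0],
    [0,-0.05,0],
    [0,0,0]
  ],
  "spin": [0,0,0,0]
}}

```text
time: 13.32
eef_pos: [0.4621, -0.095, 0.1062]
eef_rot: [[-0.004, 1.0, 0.0], [1.0, 0.004, 0.001], [0.001, 0.0, -1.0]]
force: [0.3, 6.5, 5.3]
finger_gap: -0.004
finger_force: 3.1
```

{"op": "send_rows", "data": {
  "xyz": [
    [0,-0.1,0],
    [0,-0.05,0],
    [0,0,0]
  ],
  "spin": [0,0,0]
}}

```text
time: 13.57
eef_pos: [0.4621, -0.098, 0.1061]
eef_rot: [[-0.004, 1.0, 0.0], [1.0, 0.004, 0.0], [0.0, 0.0, -1.0]]
force: [0.4, 4.5, 5.3]
finger_gap: -0.001
finger_force: 2.6
```

{"op": "send_rows", "data": {
  "xyz": [
    [0,0.4,0],
    [0,0.4,0],
    [0,0.4,0],
    [0,0.4,0],
    [0,0.15,0],
    [0,0,0],
    [0,0,0]
  ],
  "spin": [0,0,0,0,0,0,0]
}}

```text
time: 14.15
eef_pos: [0.462, -0.0631, 0.1059]
eef_rot: [[-0.005, 1.0, 0.0], [1.0, 0.005, -0.0], [-0.0, 0.0, -1.0]]
force: [0.9, -0.2, -0.1]
finger_gap: -0.001
finger_force: 0.0
```

```bash
cat > j.py <<'E'
from h import *
s=arm.read_state();print(s["time"],s["eef_pos"],s["force"])
for n in ["top","wrist"]:
    c,P=cap(n)
    X=(abs(P[...,0]-.462)<.03)
    m=X&(P[...,2]>.086)&(P[...,2]<.105)&(P[...,1]>.006)&(P[...,1]<.06);q=P[m][:,1];print(n,len(q),"slide jaw y",np.percentile(q,[1,50,99]).round(4) if len(q) else 0)
    m=(abs(P[...,0]-.462)<.06)&(P[...,2]>.122)&(P[...,2]<.14)&(abs(P[...,1])<.03);q=P[m]
    if len(q)>20: print("cass",len(q),cv2.minAreaRect(q[:,:2].astype(np.float32)),np.median(q[:,2]))
E
python3 j.py
```

```text
14.15 [ 0.46200122 -0.06310874  0.1059307 ] [ 0.92294591 -0.15417218 -0.07474789]
top 0 slide jaw y 0
wrist 5521 slide jaw y [0.0112 0.0274 0.0394]
cass 9142 ((0.46269169449806213, -0.004811714868992567), (0.08432955294847488, 0.014733086340129375), 0.11014999449253082) 0.13263099007995185
```

The jaw advanced 7.8 mm (3 teeth) and the cassette is undisturbed. Stroke 2.

{"op": "send_rows", "data": {
  "xyz": [
    [0,-0.25,0],
    [0,-0.25,0],
    [0,-0.25,0],
    [0,-0.25,0],
    [0,-0.25,0],
    [0,-0.25,0],
    [0,-0.25,0],
    [0,0,0]
  ],
  "spin": [0,0,0,0,0,0,0,0]
}}

```text
time: 14.92
eef_pos: [0.4622, -0.099, 0.1062]
eef_rot: [[-0.003, 1.0, 0.001], [1.0, 0.003, 0.0], [0.0, 0.001, -1.0]]
force: [0.6, 3.4, 3.7]
finger_gap: 0.001
finger_force: 2.4
```

{"op": "send_rows", "data": {
  "xyz": [
    [0,0.4,0],
    [0,0.4,0],
    [0,0.4,0],
    [0,0.4,0],
    [0,0.15,0],
    [0,0,0],
    [0,0,0]
  ],
  "spin": [0,0,0,0,0,0,0]
}}

```text
time: 15.5
eef_pos: [0.462, -0.0631, 0.1059]
eef_rot: [[-0.005, 1.0, 0.0], [1.0, 0.005, -0.0], [-0.0, 0.0, -1.0]]
force: [-0.1, -0.5, -0.4]
finger_gap: 0.002
finger_force: 0.0
```

```bash
python3 j.py
```

```text
15.5 [ 0.46202765 -0.063057    0.10592734] [-0.06888829 -0.5017815  -0.41690755]
top 0 slide jaw y 0
wrist 4948 slide jaw y [0.0063 0.0216 0.0331]
cass 9135 ((0.46266692876815796, -0.00479012681171298), (0.08429492264986038, 0.014652801677584648), 0.12446462363004684) 0.1326265677835653
```

{"op": "send_rows", "data": {
  "xyz": [
    [0,-0.2,0],
    [0,-0.2,0],
    [0,-0.2,0],
    [0,-0.2,0],
    [0,-0.2,0],
    [0,-0.2,0],
    [0,-0.1,0],
    [0,0,0]
  ],
  "spin": [0,0,0,0,0,0,0,0]
}}

```text
time: 16.27
eef_pos: [0.4621, -0.0897, 0.1062]
eef_rot: [[-0.003, 1.0, 0.001], [1.0, 0.003, 0.001], [0.001, 0.001, -1.0]]
force: [0.3, 5.3, 4.1]
finger_gap: 0.002
finger_force: 2.7
```

{"op": "send_rows", "data": {
  "xyz": [
    [0,-0.1,0],
    [0,-0.1,0],
    [0,-0.1,0],
    [0,-0.1,0],
    [0,0,0]
  ],
  "spin": [0,0,0,0,0]
}}

```text
time: 16.68
eef_pos: [0.4621, -0.0975, 0.1062]
eef_rot: [[-0.003, 1.0, 0.001], [1.0, 0.003, 0.001], [0.001, 0.001, -1.0]]
force: [-0.1, 5.5, 3.9]
finger_gap: 0.002
finger_force: 2.8
```

{"op": "send_rows", "data": {
  "xyz": [
    [0,-0.05,0],
    [0,-0.05,0],
    [0,0,0]
  ],
  "spin": [0,0,0]
}}

```text
time: 16.93
eef_pos: [0.4622, -0.0993, 0.1062]
eef_rot: [[-0.003, 1.0, 0.001], [1.0, 0.003, 0.001], [0.001, 0.001, -1.0]]
force: [-0.6, 6.7, 5.3]
finger_gap: 0.001
finger_force: 3.4
```

{"op": "send_rows", "data": {
  "xyz": [
    [0,0.4,0],
    [0,0.4,0],
    [0,0.4,0],
    [0,0.4,0],
    [0,0.2,0],
    [0,0,0],
    [0,0,0]
  ],
  "spin": [0,0,0,0,0,0,0]
}}

```text
time: 17.52
eef_pos: [0.462, -0.0631, 0.1059]
eef_rot: [[-0.005, 1.0, 0.0], [1.0, 0.005, -0.0], [-0.0, 0.0, -1.0]]
force: [0.1, -0.2, -0.0]
finger_gap: -0.001
finger_force: 0.0
```

```bash
python3 j.py
```

```text
17.5167 [ 0.46200459 -0.06306438  0.10592992] [ 0.06742537 -0.21458752 -0.01829047]
top 0 slide jaw y 0
wrist 2762 slide jaw y [0.0127 0.0176 0.0259]
cass 8980 ((0.4625101089477539, -0.009618662297725677), (0.014705885201692581, 0.08425679057836533), 89.93040466308594) 0.1326027622021109
```

About 1.4 mm free travel remains to the fixed jaw. The next stroke loads the glass, so I pull in small steps and watch the y force.

{"op": "send_rows", "data": {
  "xyz": [
    [0,-0.15,0],
    [0,-0.15,0],
    [0,-0.15,0],
    [0,-0.15,0],
    [0,-0.1,0],
    [0,-0.1,0],
    [0,0,0]
  ],
  "spin": [0,0,0,0,0,0,0]
}}

```text
time: 18.2
eef_pos: [0.4621, -0.0795, 0.1062]
eef_rot: [[-0.003, 1.0, 0.001], [1.0, 0.003, 0.001], [0.001, 0.001, -1.0]]
force: [0.2, 4.8, 4.8]
finger_gap: -0.001
finger_force: 2.6
```

{"op": "send_rows", "data": {
  "xyz": [
    [0,-0.1,0],
    [0,-0.1,0],
    [0,0,0],
    [0,0,0]
  ],
  "spin": [0,0,0,0]
}}

```text
time: 18.53
eef_pos: [0.4622, -0.0833, 0.1062]
eef_rot: [[-0.003, 1.0, 0.001], [1.0, 0.003, 0.001], [0.001, 0.001, -1.0]]
force: [0.2, 7.4, 5.2]
finger_gap: -0.001
finger_force: 3.6
```

{"op": "send_rows", "data": {
  "xyz": [
    [0,-0.1,0],
    [0,-0.1,0],
    [0,0,0],
    [0,0,0]
  ],
  "spin": [0,0,0,0]
}}

```text
time: 18.87
eef_pos: [0.4622, -0.0871, 0.1063]
eef_rot: [[-0.003, 1.0, 0.001], [1.0, 0.003, 0.001], [0.001, 0.001, -1.0]]
force: [0.2, 9.4, 7.5]
finger_gap: 0.002
finger_force: 4.5
```

{"op": "send_rows", "data": {
  "xyz": [
    [0,-0.1,0],
    [0,-0.1,0],
    [0,0,0],
    [0,0,0]
  ],
  "spin": [0,0,0,0]
}}

```text
time: 19.2
eef_pos: [0.4622, -0.091, 0.1063]
eef_rot: [[-0.003, 1.0, 0.001], [1.0, 0.003, 0.001], [0.001, 0.001, -1.0]]
force: [0.6, 8.8, 8.2]
finger_gap: 0.0
finger_force: 4.8
```

{"op": "send_rows", "data": {
  "xyz": [
    [0,-0.1,0],
    [0,-0.1,0],
    [0,0,0],
    [0,0,0]
  ],
  "spin": [0,0,0,0]
}}

```text
time: 19.53
eef_pos: [0.4622, -0.0948, 0.1064]
eef_rot: [[-0.003, 1.0, 0.001], [1.0, 0.003, 0.002], [0.002, 0.001, -1.0]]
force: [-0.2, 12.1, 9.4]
finger_gap: 0.001
finger_force: 6.1
```

{"op": "send_rows", "data": {
  "xyz": [
    [0,-0.1,0],
    [0,-0.05,0],
    [0,0,0],
    [0,0,0]
  ],
  "spin": [0,0,0,0]
}}

```text
time: 19.87
eef_pos: [0.4622, -0.0976, 0.1065]
eef_rot: [[-0.003, 1.0, 0.001], [1.0, 0.003, 0.002], [0.002, 0.001, -1.0]]
force: [0.2, 14.1, 10.6]
finger_gap: -0.001
finger_force: 7.0
```

{"op": "send_rows", "data": {
  "xyz": [
    [0,-0.05,0],
    [0,0,0],
    [0,0,0]
  ],
  "spin": [0,0,0]
}}

```text
time: 20.12
eef_pos: [0.4622, -0.0984, 0.1065]
eef_rot: [[-0.003, 1.0, 0.001], [1.0, 0.003, 0.002], [0.002, 0.001, -1.0]]
force: [-1.1, 15.2, 11.1]
finger_gap: 0.001
finger_force: 7.5
```

```bash
python3 - <<'E'
from h import *
F=[]
for i in range(6):
    arm.capture("wrist"); F.append(arm.read_state()["force"])
print(np.mean(F,0),np.std(F,0))
E
python3 j.py
```

```text
[-0.13945368 14.43595439 11.44651186] [0.30007259 0.45978632 0.47193254]
20.4167 [ 0.46216443 -0.09839727  0.10648941] [-0.4573817  14.31068503 12.28560707]
top 26 slide jaw y [0.0081 0.0084 0.0145]
wrist 2961 slide jaw y [0.0061 0.01   0.0186]
cass 10356 ((0.46242865920066833, -0.012116899713873863), (0.08402761816978455, 0.013773102313280106), 0.21953915059566498) 0.132615828271203
```

{"op": "send_rows", "data": {
  "xyz": [
    [0,-0.05,0],
    [0,0,0],
    [0,0,0]
  ],
  "spin": [0,0,0]
}}

```text
time: 20.77
eef_pos: [0.4622, -0.0993, 0.1065]
eef_rot: [[-0.003, 1.0, 0.001], [1.0, 0.003, 0.002], [0.002, 0.001, -1.0]]
force: [-0.6, 15.8, 12.0]
finger_gap: -0.003
finger_force: 8.1
```

{"op": "send_rows", "data": {
  "xyz": [
    [0,-0.03,0],
    [0,0,0],
    [0,0,0]
  ],
  "spin": [0,0,0]
}}

```text
time: 21.02
eef_pos: [0.4622, -0.0994, 0.1065]
eef_rot: [[-0.003, 1.0, 0.001], [1.0, 0.003, 0.003], [0.003, 0.001, -1.0]]
force: [0.0, 20.7, 13.4]
finger_gap: 0.002
finger_force: 10.6
```

The trigger hit its end stop: no motion, force jumped, and the pull just before was about 15.5 N. Letting it return and measuring what the ratchet holds.

{"op": "send_rows", "data": {
  "xyz": [
    [0,0.3,0],
    [0,0.4,0],
    [0,0.4,0],
    [0,0.4,0],
    [0,0.3,0],
    [0,0,0],
    [0,0,0]
  ],
  "spin": [0,0,0,0,0,0,0]
}}

```text
time: 21.6
eef_pos: [0.462, -0.0648, 0.106]
eef_rot: [[-0.005, 1.0, 0.0], [1.0, 0.005, -0.0], [-0.0, 0.0, -1.0]]
force: [0.4, 0.5, -0.2]
finger_gap: -0.002
finger_force: 0.0
```

```bash
python3 j.py
```

```text
21.6 [ 0.46204186 -0.06483241  0.10595144] [ 0.37876107  0.54620812 -0.20347597]
top 0 slide jaw y 0
wrist 2785 slide jaw y [0.0076 0.0126 0.0212]
cass 8970 ((0.4625128507614136, -0.012417100369930267), (0.08408961445093155, 0.014558335766196251), 0.13470561802387238) 0.1325964593140549
```

{"op": "send_rows", "data": {
  "xyz": [
    [0,-0.1,0],
    [0,-0.1,0],
    [0,0,0],
    [0,0,0]
  ],
  "spin": [0,0,0,0]
}}

```text
time: 22.03
eef_pos: [0.462, -0.0689, 0.106]
eef_rot: [[-0.004, 1.0, 0.0], [1.0, 0.004, 0.001], [0.001, 0.0, -1.0]]
force: [-0.4, 6.0, 2.6]
finger_gap: -0.0
finger_force: 2.6
```

{"op": "send_rows", "data": {
  "xyz": [
    [0,-0.05,0],
    [0,-0.05,0],
    [0,0,0],
    [0,0,0]
  ],
  "spin": [0,0,0,0]
}}

```text
time: 22.37
eef_pos: [0.4621, -0.0705, 0.1062]
eef_rot: [[-0.004, 1.0, 0.0], [1.0, 0.004, 0.001], [0.001, 0.0, -1.0]]
force: [0.1, 10.2, 7.6]
finger_gap: -0.001
finger_force: 4.6
```

{"op": "send_rows", "data": {
  "xyz": [
    [0,-0.05,0],
    [0,-0.05,0],
    [0,0,0],
    [0,0,0]
  ],
  "spin": [0,0,0,0]
}}

```text
time: 22.7
eef_pos: [0.4621, -0.0723, 0.1064]
eef_rot: [[-0.003, 1.0, 0.0], [1.0, 0.003, 0.002], [0.002, 0.0, -1.0]]
force: [-0.5, 12.1, 9.0]
finger_gap: 0.003
finger_force: 5.9
```

{"op": "send_rows", "data": {
  "xyz": [
    [0,-0.05,0],
    [0,-0.03,0],
    [0,0,0],
    [0,0,0]
  ],
  "spin": [0,0,0,0]
}}

```text
time: 23.03
eef_pos: [0.4622, -0.0738, 0.1064]
eef_rot: [[-0.003, 1.0, 0.001], [1.0, 0.003, 0.002], [0.002, 0.001, -1.0]]
force: [-0.7, 13.1, 9.1]
finger_gap: -0.001
finger_force: 6.4
```

{"op": "send_rows", "data": {
  "xyz": [
    [0,-0.05,0],
    [0,-0.03,0],
    [0,0,0],
    [0,0,0]
  ],
  "spin": [0,0,0,0]
}}

```text
time: 23.37
eef_pos: [0.4622, -0.0753, 0.1065]
eef_rot: [[-0.003, 1.0, 0.001], [1.0, 0.003, 0.002], [0.002, 0.001, -1.0]]
force: [-0.5, 12.8, 11.1]
finger_gap: -0.003
finger_force: 6.8
```

```bash
cat > f.py <<'E'
from h import *
F=[]
for i in range(8):
    arm.capture("wrist"); F.append(arm.read_state()["force"])
print(arm.read_state()["eef_pos"],np.mean(F,0),np.std(F,0))
E
python3 f.py;python3 j.py
```

```text
[ 0.4622153  -0.0752771   0.10649404] [-0.68423354 13.58767886 10.16215407] [0.51834857 0.31186011 0.51933551]
23.7667 [ 0.4622153  -0.0752771   0.10649404] [-0.2291969  13.74705681 10.30805367]
top 0 slide jaw y 0
wrist 2744 slide jaw y [0.0069 0.0113 0.0195]
cass 9108 ((0.46239665150642395, -0.01215425506234169), (0.08450949937105179, 0.014332135207951069), 0.2590697109699249) 0.13262326347065978
```

{"op": "send_rows", "data": {
  "xyz": [
    [0,-0.05,0],
    [0,-0.05,0],
    [0,0,0],
    [0,0,0]
  ],
  "spin": [0,0,0,0]
}}

```text
time: 24.2
eef_pos: [0.4622, -0.0772, 0.1065]
eef_rot: [[-0.003, 1.0, 0.001], [1.0, 0.003, 0.002], [0.002, 0.001, -1.0]]
force: [-0.3, 15.4, 10.9]
finger_gap: 0.001
finger_force: 7.1
```

{"op": "send_rows", "data": {
  "xyz": [
    [0,-0.05,0],
    [0,-0.05,0],
    [0,0,0],
    [0,0,0]
  ],
  "spin": [0,0,0,0]
}}

```text
time: 24.53
eef_pos: [0.4623, -0.0792, 0.1065]
eef_rot: [[-0.003, 1.0, 0.001], [1.0, 0.003, 0.002], [0.002, 0.001, -1.0]]
force: [-0.1, 14.9, 10.2]
finger_gap: -0.002
finger_force: 7.5
```

```bash
python3 f.py
```

```text
[ 0.46229137 -0.07918766  0.10653541] [-0.45645705 14.4391304  10.91021833] [0.49938888 0.35645666 0.44122934]
```

{"op": "send_rows", "data": {
  "xyz": [
    [0,-0.05,0],
    [0,-0.05,0],
    [0,0,0],
    [0,0,0]
  ],
  "spin": [0,0,0,0]
}}

```text
time: 25.27
eef_pos: [0.4623, -0.0812, 0.1066]
eef_rot: [[-0.003, 1.0, 0.001], [1.0, 0.003, 0.002], [0.002, 0.001, -1.0]]
force: [-0.1, 14.1, 11.3]
finger_gap: 0.0
finger_force: 7.3
```

{"op": "send_rows", "data": {
  "xyz": [
    [0,-0.05,0],
    [0,-0.05,0],
    [0,0,0],
    [0,0,0]
  ],
  "spin": [0,0,0,0]
}}

```text
time: 25.6
eef_pos: [0.4623, -0.0831, 0.1066]
eef_rot: [[-0.003, 1.0, 0.001], [1.0, 0.003, 0.002], [0.002, 0.001, -1.0]]
force: [0.7, 16.3, 11.2]
finger_gap: 0.0
finger_force: 8.0
```

```bash
python3 f.py
```

```text
[ 0.46231606 -0.08308745  0.10657608] [-4.56174015e-03  1.58581135e+01  1.14200681e+01] [0.5264035  0.6520107  0.76666594]
```

{"op": "send_rows", "data": {
  "xyz": [
    [0,-0.05,0],
    [0,-0.05,0],
    [0,-0.03,0],
    [0,0,0],
    [0,0,0]
  ],
  "spin": [0,0,0,0,0]
}}

```text
time: 26.42
eef_pos: [0.4624, -0.0855, 0.1066]
eef_rot: [[-0.003, 1.0, 0.001], [1.0, 0.003, 0.002], [0.002, 0.001, -1.0]]
force: [0.5, 16.6, 12.8]
finger_gap: -0.001
finger_force: 8.7
```

```bash
python3 f.py
```

```text
[ 0.46234752 -0.08552765  0.10664192] [-0.12738151 17.59877487 12.59599399] [0.44078926 0.4413885  0.43356426]
```

The pull stays at 17.6 N, inside the target band. Letting go, then clearing upward.

{"op": "send_rows", "data": {
  "xyz": [
    [0,0.2,0],
    [0,0.3,0],
    [0,0.3,0],
    [0,0.3,0],
    [0,0.2,0],
    [0,0,0],
    [0,0,0]
  ],
  "spin": [0,0,0,0,0,0,0]
}}

```text
time: 27.4
eef_pos: [0.462, -0.0607, 0.1059]
eef_rot: [[-0.005, 1.0, 0.0], [1.0, 0.005, -0.0], [-0.0, 0.0, -1.0]]
force: [0.5, -0.2, -0.0]
finger_gap: 0.0
finger_force: 0.0
```

```bash
python3 j.py
```

```text
27.4 [ 0.46200682 -0.06069273  0.10591664] [ 0.48104689 -0.2105772  -0.04930333]
top 0 slide jaw y 0
wrist 2499 slide jaw y [0.0061 0.0107 0.0188]
cass 8767 ((0.46247220039367676, -0.012294383719563484), (0.08387409895658493, 0.014514794573187828), 0.12288841605186462) 0.13256826510438519
```

The jaw gained one more tooth (0.0212 → 0.0188). Withdrawing.

{"op": "send_rows", "data": {
  "xyz": [
    [0,0,0.4],
    [0,0,0.7],
    [0,0,0.7],
    [0,0,0.7],
    [0,0,0.7],
    [0,0,0.5],
    [0,0,0],
    [0,0,0]
  ],
  "spin": [0,0,0,0,0,0,0,0]
}}

```text
time: 28.17
eef_pos: [0.462, -0.0608, 0.1801]
eef_rot: [[-0.004, 1.0, 0.001], [1.0, 0.004, -0.0], [-0.0, 0.001, -1.0]]
force: [0.3, -0.5, -0.7]
finger_gap: 0.002
finger_force: 0.0
```

```bash
python3 j.py
python3 - <<'E'
from h import *
print(arm.hand_in())
E
```

```text
28.1667 [ 0.46203568 -0.0608137   0.18014998] [ 0.26598698 -0.47368512 -0.67361085]
top 0 slide jaw y 0
wrist 1189 slide jaw y [0.0064 0.0107 0.019 ]
cass 3475 ((0.4625001549720764, -0.012276526540517807), (0.08361212909221649, 0.013847662135958672), 0.24933291971683502) 0.13265468308589032
the job is handed in; nothing more can be done
None
```

I handed the job in at about 28 s: the cassette stands upright and square on the rests, and the ratchet holds it after a final pull of 17.6 N (target 17 to 18.5 N). The grip itself wasn't measured and hand-in returned no verdict.

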